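# Knock a plaster casting out of its ring mould and rack it to dry

### The job

The plaster disc in the ring mould has set: press the stand's hand lever all the way down so that its loose base plate is pushed up and the disc stands proud of the ring, then take disc and plate together from above and lay them on the sloping drying rack, in the free room beside the disc that is already drying. The plaster is still brittle: keep hold until the plate lies flat on the slats, do not let it flop over, and do not shift the other disc.

Things in the scene. Friction and masses are not known exactly. Their poses are not given: they have to be found in the camera images.
- stand: fixed plywood knock-out stand, 165 x 140 mm, deck 112 mm above the bench; screwed to it an upright aluminium ring mould (inside diameter 66, outside 76, 40 mm tall, foot flange 100 mm across, 5 mm thick). Origin on the bench; z up, y across the stand, the lever sticks out along its -x. Ring axis at x = +40 mm; lever pivot at x = -20 mm, 70 mm above the bench
- ring_rim (a point): centre of the ring mould's open top, 152 mm above the bench
- lever (a joint): hand lever's angle: 0 at rest (handle raised 0.305 rad above level), 0.61 fully down at its stop (0.305 rad below level). A see-saw: handle down pushes a plunger, and the base plate on it, straight up through the ring, 59 mm per rad: 36 mm in all, the plate's underside then 4 mm below the rim. Stiff pivot: 6 to 9 N down on the handle moves it; it stays where it is left
- lever_grip (a point): middle of the top face of the lever's wooden handle (95 mm long, 34 mm wide, 18 mm thick), 115 mm out from the pivot; moves on an arc about the pivot, 9 mm above the lever's centre line
- casting: the piece to be moved: round steel base plate (62 mm diameter, 6 mm thick) with a plaster disc on it (60 mm diameter, relief on top), one piece, 34 mm tall in all, 0.2 to 0.35 kg. Origin: centre of the plate's underside; z is its axis, up through the plaster. At first it sits loose in the ring with its top 6 mm below the rim
- rack: fixed wooden drying rack, 300 mm wide along its y, about 150 mm deep, up to 115 mm high. Origin on the bench, z up; the middle of the slope is straight above the origin, 88 mm over the bench; it faces its -x
- rack_slope: the rack's sloping face of four slats, 300 mm wide, tilted 25 degrees (0.436 rad) to face its low side. Origin: middle of the slats' upper surface; x runs uphill, y along the slats, z square out of the slope (up and toward the low side). A ledge at x = -60 mm stands 12 mm above the slats along the low edge; the slats lie between x = -60 and +57 mm
- casting_dry: an earlier disc on its plate, same shape and size as the other, lying on the rack against the ledge, up to 65 mm left or right of the middle; the wider free room is on the other side of the middle from it. Origin: centre of its plate's underside, z its axis

How it is judged:
By the outcome, as a careful person would: the job done as asked, in the order asked, and still so for the second after the job is handed in, with the robot touching nothing.
It also fails if it takes over 45 s, if anything falls off the work surface, if the arm or the gripper's body presses on something with over 40 N, if the wrist force passes 120 N, or if a joint passes its speed limit or range.

### The arm

A 6-joint arm with a two-finger parallel gripper is mounted at the origin on the work surface; the furniture and walls round the work are solid. World frame = base frame: x ahead of the robot, y to its left, z up, the work surface at z = 0. Lengths are in m, angles in rad, forces in N, time in s.
With the tool pointing down it reaches from about 0.375 to 0.975 m from the base axis. Payload 3.8 kg.
Tool frame: the origin (TCP) lies at the very end of the fingers, on their centre line; the grasp point (between the pads) lies bot.hold_point_z behind it (bot.hold_point_z is the distance from the TCP to the grasp point, in m); z points along the fingers, y is the line along which they close (so a half turn about z gives the same grasp; the last joint's range is limited). The gripper opens to 85 mm and grips with 20 to 120 N. Pads are 22 mm wide; open, the fingers measure 114 mm over their backs; the gripper's body (76 mm by 85 mm) begins 54 mm behind the grasp point. The pads swing forward as they close: fully open they stand 13 mm farther back than shut.
Start: joints at [1.225, 0.264, 1.604, -0, 1.274, -0.037], TCP at [0.205, 0.643, 0.231] pointing down, gripper open.
Joint ranges: [-2.63, 2.63], [-0.94, 2.18], [0.31, 2.57], [-1.31, 4.45], [0, 2.66], [-2.55, 2.55]. Speed limits (rad/s): [2.57, 2.57, 3.14, 3.14, 3.14, 3.14].

### API

Orientations are given as a rotation vector (axis times angle).
In Python, from workcell import bot gives the robot as it stands.
- The arm moves only by the shell command python3 jog.py 'ROWS' [OPENING] [FORCE]. ROWS is a JSON list of rows, 1 to 5 of them, each an object with the fields dx, dy, dz (the shift in m), turn (a turn about the tool's z in rad); a field left out counts as zero; each row shifts and turns the commanded pose from where the row before left it, along the tool's axes as they then stand; what a row does not reach is not made up. A row lasts 1/8 s, in which the tool goes at most 0.0625 m and 0.188 rad, less where a joint would pass 70% of its speed; a pose out of reach is approached as far as the arm can. OPENING is the opening from 0.0 (shut) to 1.0 (fully open), set as the command begins (- or left out keeps the last). The fingers move at their own pace and stop on an object; FORCE is the grip in N (left out, the last holds). Time passes only in rows, so rows that do not move let the fingers close. It prints the time, the measured TCP pose, the force, the opening and the grip force at its end. Input that does not fit is refused with a message, and nothing moves.
- bot.read_state(): the state, without advancing time (a new reading comes with each control period).
- bot.read_camera(name): name is "scene" or "top"; returns the picture (420x560x3 uint8, red, green, blue); there is no depth.
- bot.camera_info(name): a dict with "intrinsics" (3x3 intrinsics, pixels), "extrinsics" (4x4, takes a point from camera to world coordinates). Camera axes: x right, y down, z forward; pixel columns grow to the right and rows downward; lengths in m; the calibration is good to about 2 mm. A picture is of the moment at which its call begins. camera_info takes no time and is no camera call.
- bot.finish_job(): hands the job in; it is judged then, once.
The state is a dict: "time": time; "q": joint angles; "joint_vel": joint speeds; "joint_torque": joint torques, N m; "tool_pos": TCP position; "tcp_rot": TCP orientation; "wrist_force": force on the tool from outside, world axes, zero at the start; "torque": the same for the moment, N m; "width": opening from 0.0 (shut) to 1.0 (fully open); "grip_force": force on a finger pad.
Only numpy, scipy, OpenCV 4.12 (cv2) and the standard library are available. Lean on these libraries where they do the work, as an engineer would, in place of code of your own. Each camera call takes 0.05 s, during which the arm holds its last target. There are 200 camera calls.

## Working session

There is one attempt and no reset: what is moved stays moved. The work goes in short steps, Python scripts to look and compute and a shell command to move; the robot and the scene stay as the last step left them, time stands still between calls to the robot, and variables do not carry over. Pictures are saved under pics/ and viewed, at most 10 in all, crops included, and the job is handed in when it is done.

```bash
ls; mkdir -p pics; python3 - <<'E'
from workcell import bot
import cv2,numpy as np
for n in ("scene","top"):
    im=bot.read_camera(n); cv2.imwrite(f"pics/{n}0.png",im[:,:,::-1])
    c=bot.camera_info(n); print(n,np.round(c["intrinsics"],1).tolist(),np.round(c["extrinsics"],3).tolist())
print(bot.hold_point_z,bot.read_state())
E
```

```text
jog.py
pics
workcell.py
scene [[498.5, 0.0, 290.5], [0.0, 498.5, 200.5], [0.0, 0.0, 1.0]] [[0.589, -0.631, 0.504, 0.036], [-0.808, -0.454, 0.376, -0.359], [-0.008, -0.629, -0.778, 0.917], [0.0, 0.0, 0.0, 1.0]]
top [[431.9, 0.0, 278.4], [0.0, 431.9, 203.2], [0.0, 0.0, 1.0]] [[-0.001, -0.996, 0.089, 0.456], [-0.999, -0.002, -0.033, 0.033], [0.033, -0.089, -0.995, 1.077], [0.0, 0.0, 0.0, 1.0]]
0.0187 {'time': 0.1, 'q': array([ 1.22508080e+00,  2.64691068e-01,  1.60526168e+00, -3.00345271e-05,
        1.27371014e+00, -3.69037500e-02]), 'joint_vel': array([-4.05341653e-04, -5.89418829e-04, -2.72054884e-03, -2.87881803e-05,
       -6.28265210e-04,  1.38418828e-03]), 'joint_torque': array([ 7.54408338e-04, -5.16703427e+01, -3.68589163e+01, -4.88739342e-07,
        6.16020159e-03,  1.91563561e-05]), 'tool_pos': array([0.20493523, 0.64242901, 0.23006451]), 'tcp_rot': array([-0.48308507, -3.10385677,  0.00320079]), 'wrist_force': array([0.40827969, 0.18175151, 0.90862699]), 'torque': array([ 0.00124495, -0.03069642, -0.02645971]), 'grip_force': 0.0, 'width': 0.9988597694562562}
```
View pics/scene0.png

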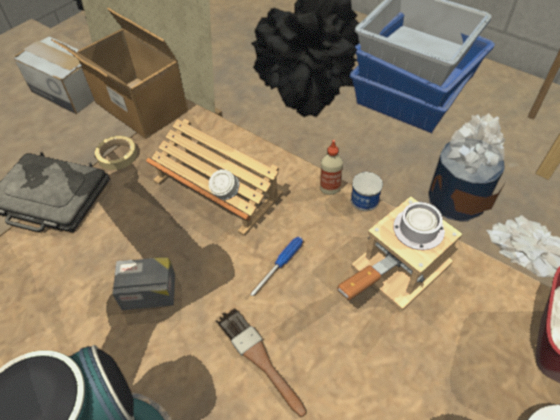

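View pics/top0.png

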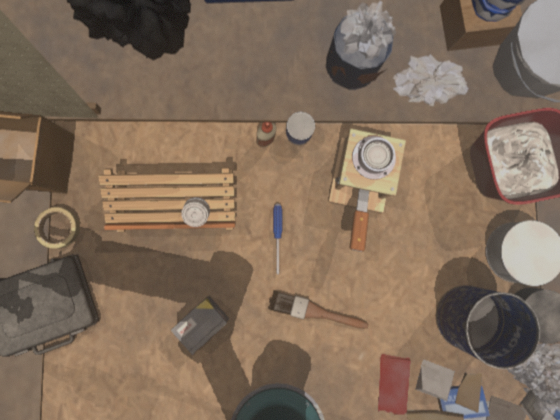

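The scene view shows the rack near (215,170) with the dry disc at (222,183), and the stand ring at (421,220) with its handle at (362,280). In the top view the rack is near (169,200), the dry disc at (195,212), the ring at (376,155) and the handle at (359,230). I'll enlarge crops for exact features.

```bash
python3 - <<'E'
import cv2,numpy as np
s=cv2.imread("pics/scene0.png");t=cv2.imread("pics/top0.png")
def crop(im,x,y,w,h,W,H): return cv2.resize(im[y:y+h,x:x+w],(W,H),interpolation=cv2.INTER_CUBIC)
# ring/handle: 130x~95 ; each tile 400x300
a=crop(s,330,190,160,120,400,300); b=crop(t,305,125,160,120,400,300)
c=crop(s,140,115,160,120,400,300); d=crop(t,90,155,160,120,400,300)
cv2.imwrite("pics/crops.png",np.vstack([np.hstack([a,b]),np.hstack([c,d])]))
E
```

View pics/crops.png

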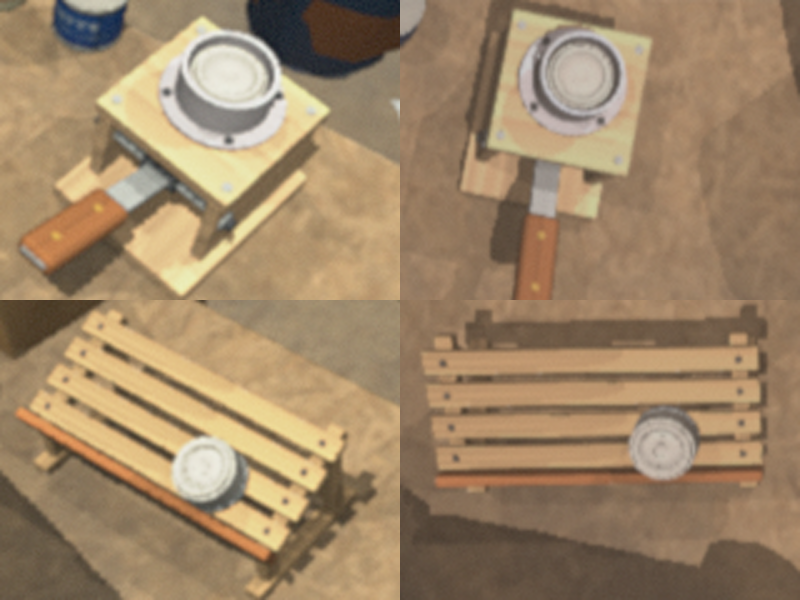

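The crops (2.5x) show clear features: the ring rim, the handle, the slat corners and the dry disc. I'll triangulate those points and fit the blobs by colour.

```bash
cat > h.py <<'E'
import cv2,numpy as np
from workcell import bot
C={n:bot.camera_info(n) for n in("scene","top")}
def ray(n,p):
    K,E=np.array(C[n]["intrinsics"]),np.array(C[n]["extrinsics"])
    d=E[:3,:3]@np.linalg.solve(K,[p[0],p[1],1]); return E[:3,3],d/np.linalg.norm(d)
def plane(n,p,z):
    o,d=ray(n,p); return o+d*(z-o[2])/d[2]
def tri(ps,pt):
    A=np.zeros((3,3));b=np.zeros(3);R=[ray("scene",ps),ray("top",pt)]
    for o,d in R: M=np.eye(3)-np.outer(d,d);A+=M;b+=M@o
    x=np.linalg.solve(A,b); return x,[np.linalg.norm(np.cross(x-o,d))*1e3 for o,d in R]
E
python3 - <<'E'
from h import *
np.set_printoptions(precision=4,suppress=True)
s=cv2.imread("pics/scene0.png");t=cv2.imread("pics/top0.png")
cs=lambda x,y:(330+x/2.5-.3,190+y/2.5-.3); ct=lambda x,y:(305+(x-400)/2.5-.3,125+y/2.5-.3)
rs=lambda x,y:(140+x/2.5-.3,115+(y-300)/2.5-.3); rt=lambda x,y:(90+(x-400)/2.5-.3,155+(y-300)/2.5-.3)
for k,a,b in [("rim",cs(231,70),ct(582,72.5)),("disc",cs(230,74),ct(583,76)),
 ("slatUL",rs(98,312),rt(422,351)),("slatUR",rs(345,432),rt(757,347)),
 ("holeUL",rs(102,326),rt(443,363)),("holeUR",rs(322,442),rt(739,359)),
 ("holeLL",rs(47,406),rt(456,458)),("holeLR",rs(268,534),rt(743,453)),
 ("ledgeL",rs(18,411),rt(436,478)),("ledgeR",rs(270,556),rt(762,472)),
 ("dryTop",rs(207,469),rt(663,447)),("brassA",cs(98,209),ct(541,235)),("brassB",cs(57,236),ct(538,282)),
 ("deckTL",cs(206,19),ct(515,11)),("deckTR",cs(328,111),ct(652,39)),("deckBR",cs(223,202),ct(629,174)),("deckBL",cs(98,100),ct(489,149))]:
    x,e=tri(a,b);print(k,x,np.round(e,1))
print("rim z.152",plane("scene",cs(231,70),.152),plane("top",ct(582,72.5),.152))
# blobs
for n,im,rois in(("scene",s,{"ring":(400,195,45,40),"dry":(205,165,35,35),"handle":(330,250,75,50)}),("top",t,{"ring":(355,130,50,50),"dry":(180,195,32,34),"handle":(340,208,40,45)})):
    hsv=cv2.cvtColor(im,cv2.COLOR_BGR2HSV)
    for k,(x,y,w,h) in rois.items():
        r=hsv[y:y+h,x:x+w].astype(int)
        m=((r[...,1]>125)&(r[...,0]<13)) if k=="handle" else ((r[...,1]<55)&(r[...,2]>150))
        nn,l,st,ce=cv2.connectedComponentsWithStats(m.astype(np.uint8))
        i=1+np.argmax(st[1:,4]); c=max(cv2.findContours((l==i).astype(np.uint8),0,1)[0],key=cv2.contourArea)
        (a,b),(d,e),f=cv2.minAreaRect(c) if k=="handle" else cv2.fitEllipse(cv2.convexHull(c))
        print(n,k,(round(a+x,1),round(b+y,1)),np.round((d,e,f),1),st[i,4])
E
```

```text
rim [ 0.6503 -0.2171  0.1453] [0.8 0.8]
disc [ 0.6473 -0.2181  0.1442] [0.7 0.7]
slatUL [0.6073 0.4025 0.1056] [2.3 2.3]
slatUR [0.6089 0.1027 0.1225] [1.4 1.4]
holeUL [0.5957 0.3844 0.1056] [1.2 1.2]
holeUR [0.5998 0.1206 0.1064] [0.5 0.5]
holeLL [0.5122 0.3843 0.0662] [0.5 0.5]
holeLR [0.5178 0.1198 0.0609] [1. 1.]
ledgeL [0.4933 0.4034 0.0638] [0.3 0.3]
ledgeR [0.4996 0.1021 0.0624] [0.6 0.6]
dryTop [0.5212 0.1883 0.0982] [1.5 1.5]
brassA [ 0.5089 -0.1878  0.1014] [0.5 0.5]
brassB [ 0.4649 -0.1795  0.116 ] [1.4 1.4]
deckTL [ 0.7165 -0.1677  0.1061] [2.1 2.1]
deckTR [ 0.6888 -0.2917  0.1084] [0.6 0.6]
deckBR [ 0.5621 -0.2642  0.1149] [1.6 1.6]
deckBL [ 0.5864 -0.1396  0.1145] [1.3 1.3]
rim z.152 [ 0.6456 -0.2189  0.152 ] [ 0.6484 -0.2147  0.152 ]
scene ring (422.0, 218.0) [ 32.1  50.9 116.2] 1011
scene dry (221.3, 182.0) [24.5 27.2 44. ] 533
scene handle (377.8, 274.3) [ 4.2  2.1 45. ] 7
top ring (373.9, 156.9) [ 43.3  43.5 106.5] 1092
top dry (194.2, 213.9) [ 24.1  26.4 113. ] 507
top handle (359.3, 230.1) [13.6 37.5  6.3] 461
```

Estimates:

| Item | Position | Notes |
|---|---|---|
| Ring axis | (0.647, -0.217) | stand yaw about -0.21 |
| Handle grip | (0.482, -0.182) | |
| Rack origin | (0.556, 0.2525) | yaw about 0.016 |
| Dry disc | rack y ≈ -0.065 | so the free side is +y |

The sizes agree with what was given. First I turn the tool so that its closing axis lies along the slats, then move to the lever with the fingers shut.

```bash
python3 jog.py '[{"turn": -0.165},{"turn": -0.16},{"dx": -0.06},{"dx": -0.06},{"dx": -0.04,"dy": -0.04}]' 0.0 30; python3 jog.py '[{"dx": -0.02,"dy": -0.055},{"dx": -0.02,"dy": -0.055},{"dx": -0.02,"dy": -0.055},{"dx": -0.02,"dy": -0.055},{"dx": -0.02,"dy": -0.055}]'; python3 - <<'E'
from h import *
for z in(.1065,.104): print(plane("top",(194.6,213.7),z),plane("scene",(221.8,182.2),z))
for z in(.113,.105): print(plane("top",(359.3,230.1),z))
E
```

```text
time: 0.72
tool_pos: [0.3678, 0.6063, 0.2295]
tcp_rot: [0.027, -3.141, 0.001]
wrist_force: [0.3, -0.7, 0.1]
width: 0.002
grip_force: 0.0
time: 1.35
tool_pos: [0.4703, 0.3303, 0.2308]
tcp_rot: [0.026, -3.141, 0.001]
wrist_force: [1.6, 0.3, -0.3]
width: -0.005
grip_force: 0.0
[0.51924475 0.18865802 0.1065    ] [0.51661133 0.1830382  0.1065    ]
[0.51940686 0.18905812 0.104     ] [0.51809184 0.18470912 0.104     ]
[ 0.48237452 -0.18023187  0.113     ]
[ 0.48259068 -0.18200522  0.105     ]
```

```bash
python3 jog.py '[{"dy": -0.06},{"dy": -0.06},{"dy": -0.06},{"dy": -0.06},{"dy": -0.06}]'; python3 jog.py '[{"dy": -0.06},{"dy": -0.06},{"dy": -0.06},{"dy": -0.03,"dz": 0.04},{"dz": 0.04}]'
```

```text
time: 1.98
tool_pos: [0.4745, 0.0305, 0.231]
tcp_rot: [-0.026, 3.141, -0.0]
wrist_force: [1.1, -0.2, -0.4]
width: 0.003
grip_force: 0.0
time: 2.6
tool_pos: [0.4787, -0.1803, 0.1507]
tcp_rot: [-0.02, 3.14, -0.002]
wrist_force: [0.9, 1.7, -0.3]
width: -0.001
grip_force: 0.0
```

```bash
python3 jog.py '[{"dz": 0.02},{"dz": 0.015},{"dz": 0.01},{"dz": 0.01},{"dz": 0.01}]'; python3 jog.py '[{"dz": 0.01},{"dz": 0.01},{"dz": 0.01},{"dz": 0.005},{}]'
```

```text
time: 3.22
tool_pos: [0.4789, -0.1777, 0.0874]
tcp_rot: [-0.026, 3.141, -0.001]
wrist_force: [-2.6, 1.1, 6.7]
width: 0.002
grip_force: 3.0
time: 3.85
tool_pos: [0.4796, -0.1778, 0.0521]
tcp_rot: [-0.026, 3.139, -0.001]
wrist_force: [0.0, -1.9, 2.7]
width: 0.003
grip_force: 0.7
```

```bash
python3 jog.py '[{"dz": 0.004},{"dz": 0.003},{"dz": 0.002},{}]';python3 jog.py '[{"dz": 0.002},{}]'
```

```text
time: 4.35
tool_pos: [0.4808, -0.1782, 0.0461]
tcp_rot: [-0.026, 3.138, -0.002]
wrist_force: [-5.7, 3.6, 21.5]
width: -0.004
grip_force: 11.3
time: 4.6
tool_pos: [0.481, -0.1782, 0.0458]
tcp_rot: [-0.026, 3.138, -0.002]
wrist_force: [-11.3, 5.3, 33.8]
width: 0.0
grip_force: 18.2
```

The force rises sharply with almost no motion at z = 0.046, so the lever is at its stop. I retreat and check.

```bash
python3 jog.py '[{"dz": -0.03},{"dz": -0.06},{"dy": 0.03,"dz": -0.06},{"dy": 0.03,"dz": -0.055},{}]' 1.0; python3 - <<'E'
from h import *
s=bot.read_camera("scene")[:,:,::-1];t=bot.read_camera("top")[:,:,::-1]
cv2.imwrite("pics/s1.png",s);cv2.imwrite("pics/t1.png",t)
a=cv2.resize(s[190:310,330:490],(400,300),interpolation=2);b=cv2.resize(t[125:245,305:465],(400,300),interpolation=2)
cv2.imwrite("pics/c1.png",np.hstack([a,b]))
E
```

```text
time: 5.22
tool_pos: [0.4811, -0.1192, 0.2473]
tcp_rot: [-0.029, 3.13, -0.005]
wrist_force: [0.1, -0.7, -0.2]
width: 0.999
grip_force: 0.0
```

View pics/c1.png

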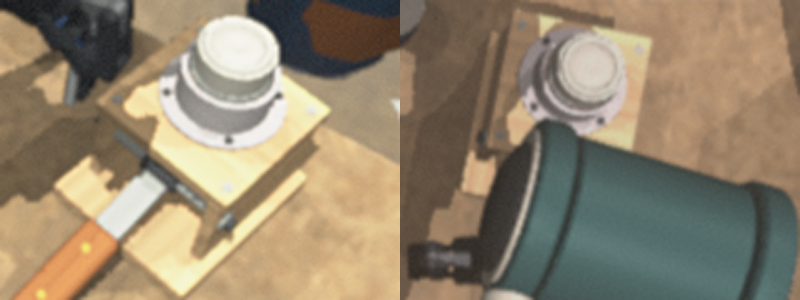

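The disc now stands proud of the ring, with its top-face centre at scene crop (238,45) and top crop (591,67), and the handle is down.

```bash
python3 - <<'E'
from h import *
a=(330+238.5/2.5-.3,190+45.5/2.5-.3);b=(305+191.5/2.5-.3,125+67/2.5-.3)
print(tri(a,b),plane("scene",a,.182),plane("top",b,.182))
E
```

```text
(array([ 0.64850808, -0.21695533,  0.17758662]), [np.float64(1.0064577503098988), np.float64(1.0064577503099874)]) [ 0.64570178 -0.21849035  0.182     ] [ 0.64692191 -0.21488238  0.182     ]
```

```bash
python3 jog.py '[{"dx": -0.041,"dy": -0.025},{"dx": -0.041,"dy": -0.025},{"dx": -0.041,"dy": -0.025},{"dx": -0.041,"dy": -0.026},{}]' 1.0 25
```

```text
time: 5.95
tool_pos: [0.6435, -0.22, 0.236]
tcp_rot: [0.023, -3.136, -0.003]
wrist_force: [-1.4, 0.1, 0.1]
width: 0.999
grip_force: 0.0
```

```bash
python3 jog.py '[{"dx": -0.003,"dy": 0.003,"dz": 0.03},{"dz": 0.02},{"dz": 0.015},{"dz": 0.01},{}]'; python3 - <<'E'
from h import *
s=bot.read_camera("scene")[:,:,::-1];t=bot.read_camera("top")[:,:,::-1]
a=cv2.resize(s[160:280,340:500],(400,300),interpolation=2);b=cv2.resize(t[95:215,305:465],(400,300),interpolation=2)
cv2.imwrite("pics/c2.png",np.hstack([a,b]))
E
```

```text
time: 6.58
tool_pos: [0.6455, -0.2148, 0.1653]
tcp_rot: [0.026, -3.14, -0.001]
wrist_force: [0.5, -0.7, 0.3]
width: 0.999
grip_force: 0.0
```

View pics/c2.png

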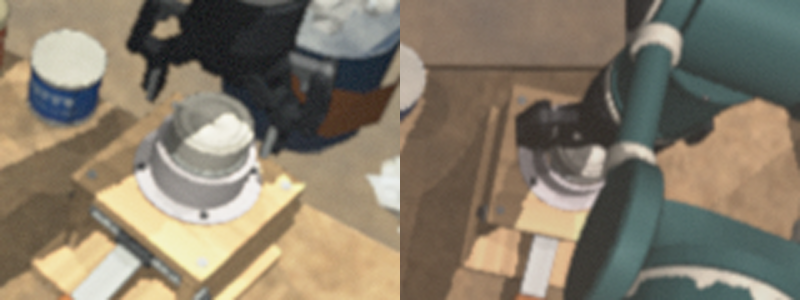

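The fingers straddle the disc, with tips at scene crop (152,95) and (267,150) and the disc midway between. I nudge down and close.

```bash
python3 jog.py '[{"dx": -0.001,"dy": -0.002,"dz": 0.01},{"dz": 0.005},{}]'; python3 jog.py '[{},{},{},{},{}]' 0.0 30
```

```text
time: 7.05
tool_pos: [0.6466, -0.2168, 0.1501]
tcp_rot: [0.025, -3.14, -0.001]
wrist_force: [0.0, -0.3, 0.2]
width: 0.998
grip_force: 0.0
time: 7.68
tool_pos: [0.6474, -0.217, 0.1514]
tcp_rot: [-0.025, 3.141, -0.0]
wrist_force: [0.5, -0.2, 0.4]
width: 0.691
grip_force: 32.7
```

```bash
python3 jog.py '[{"dz": -0.005},{"dz": -0.01},{"dz": -0.02},{"dz": -0.03},{"dz": -0.03}]'; python3 jog.py '[{"dz": -0.02},{"dx": 0.01,"dy": 0.03},{"dx": 0.01,"dy": 0.05},{"dx": 0.01,"dy": 0.055},{"dx": 0.01,"dy": 0.055}]'
```

```text
time: 8.3
tool_pos: [0.6473, -0.2171, 0.2484]
tcp_rot: [-0.025, 3.14, -0.001]
wrist_force: [0.0, -0.4, -2.8]
width: 0.687
grip_force: 32.9
time: 8.93
tool_pos: [0.6035, -0.0263, 0.2667]
tcp_rot: [-0.024, 3.141, 0.0]
wrist_force: [0.8, 0.5, -2.9]
width: 0.695
grip_force: 33.1
```

Weighs 2.8 N and is firmly held. The tool cannot tilt, so I'll let the plate's uphill edge touch a slat first and turn it in the grip about the pads. While lowering I move slightly downhill, so the touching edge does not drag.

```bash
python3 jog.py '[{"dx": 0.011,"dy": 0.057},{"dx": 0.011,"dy": 0.057},{"dx": 0.011,"dy": 0.057},{"dx": 0.011,"dy": 0.057},{"dx": 0.011,"dy": 0.057}]'; python3 jog.py '[{"dx": 0.01,"dy": 0.057,"dz": 0.02},{"dz": 0.05},{"dz": 0.03},{}]'; python3 - <<'E'
from h import *
s=bot.read_camera("scene")[:,:,::-1];t=bot.read_camera("top")[:,:,::-1]
a=cv2.resize(s[75:225,130:330],(400,300),interpolation=2);b=cv2.resize(t[125:275,80:280],(400,300),interpolation=2)
cv2.imwrite("pics/c3.png",np.hstack([a,b]))
E
```

```text
time: 9.55
tool_pos: [0.5439, 0.2581, 0.2669]
tcp_rot: [-0.025, 3.141, 0.0]
wrist_force: [1.2, 0.7, -2.5]
width: 0.695
grip_force: 33.1
time: 10.05
tool_pos: [0.531, 0.3122, 0.1629]
tcp_rot: [0.026, -3.135, 0.005]
wrist_force: [-0.3, -0.9, -2.1]
width: 0.695
grip_force: 33.4
```

View pics/c3.png

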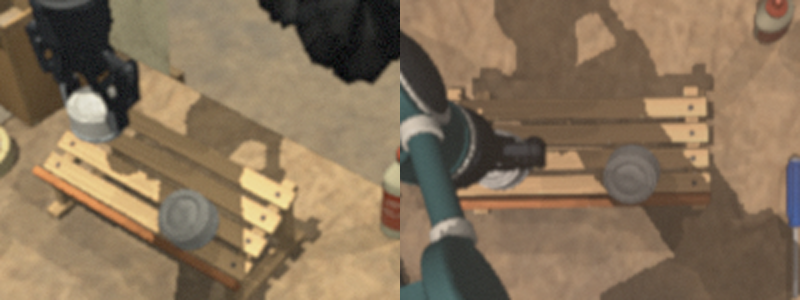

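The casting hangs level over the free left part of the rack (scene crop (93,115)), and the dry disc is untouched at (188,218). I go down to just above contact with the grip reduced to 22 N.

```bash
python3 jog.py '[{"dx": -0.002,"dy": 0.003,"dz": 0.03},{"dz": 0.02},{"dz": 0.01},{}]' - 22;python3 jog.py '[{"dx": 0.001,"dz": 0.002},{"dx": 0.001,"dz": 0.002},{"dx": 0.001,"dz": 0.002},{}]'
```

```text
time: 10.65
tool_pos: [0.5352, 0.3159, 0.1056]
tcp_rot: [0.025, -3.14, 0.001]
wrist_force: [-0.1, 0.2, -2.0]
width: 0.693
grip_force: 33.6
time: 11.15
tool_pos: [0.5323, 0.3162, 0.1]
tcp_rot: [0.026, -3.141, 0.0]
wrist_force: [0.1, -0.2, -2.4]
width: 0.689
grip_force: 33.6
```

```bash
python3 jog.py '[{"dz": 0.002},{"dz": 0.002},{}]' 0.0 22;python3 jog.py '[{"dx": 0.001,"dz": 0.002},{"dx": 0.001,"dz": 0.002},{}]'
```

```text
time: 11.52
tool_pos: [0.5327, 0.3163, 0.0963]
tcp_rot: [-0.025, 3.141, 0.0]
wrist_force: [-0.2, -0.5, -0.7]
width: 0.689
grip_force: 33.8
time: 11.9
tool_pos: [0.5314, 0.3165, 0.0938]
tcp_rot: [-0.025, 3.139, 0.001]
wrist_force: [-1.7, -1.6, 6.0]
width: 0.691
grip_force: 34.6
```

Contact came at 0.096, against 0.095 predicted. I continue lowering and drifting downhill.

```bash
python3 jog.py '[{"dx": 0.001,"dz": 0.002},{"dx": 0.001,"dz": 0.002},{}]';python3 jog.py '[{"dx": 0.001,"dz": 0.002},{"dx": 0.001,"dz": 0.002},{}]'
```

```text
time: 12.28
tool_pos: [0.5293, 0.3165, 0.0899]
tcp_rot: [-0.025, 3.139, 0.001]
wrist_force: [-2.9, -2.6, 5.6]
width: 0.691
grip_force: 35.4
time: 12.65
tool_pos: [0.5276, 0.3166, 0.0859]
tcp_rot: [-0.026, 3.139, 0.002]
wrist_force: [-1.4, -2.3, 5.5]
width: 0.691
grip_force: 36.2
```

```bash
python3 jog.py '[{"dx": 0.001,"dz": 0.002},{}]';python3 jog.py '[{"dx": 0.001,"dz": 0.002},{}]';python3 jog.py '[{"dz": 0.001},{}]'; python3 - <<'E'
from h import *
s=bot.read_camera("scene")[:,:,::-1];t=bot.read_camera("top")[:,:,::-1]
a=cv2.resize(s[105:195,145:265],(400,300),interpolation=2);b=cv2.resize(t[150:240,90:210],(400,300),interpolation=2)
cv2.imwrite("pics/c4.png",np.hstack([a,b]))
E
```

```text
time: 12.9
tool_pos: [0.5267, 0.3166, 0.084]
tcp_rot: [-0.025, 3.139, 0.002]
wrist_force: [-1.1, -0.5, 6.4]
width: 0.692
grip_force: 36.7
time: 13.15
tool_pos: [0.5261, 0.3167, 0.0822]
tcp_rot: [-0.026, 3.138, 0.002]
wrist_force: [-1.2, -2.2, 5.7]
width: 0.689
grip_force: 37.7
time: 13.4
tool_pos: [0.5258, 0.3168, 0.0812]
tcp_rot: [-0.026, 3.138, 0.002]
wrist_force: [-2.1, -0.9, 7.2]
width: 0.694
grip_force: 38.3
```

View pics/c4.png

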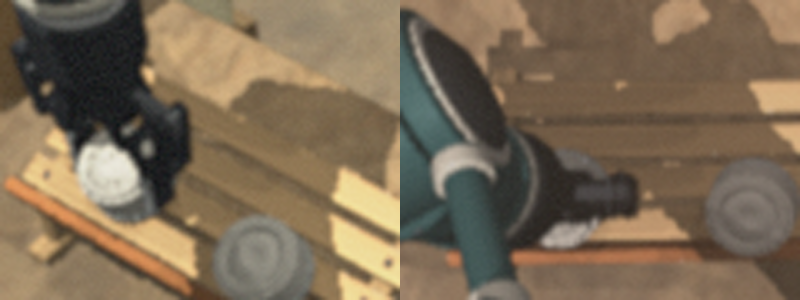

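The disc has tilted nearly parallel to the dry one (scene crop (112,170)). I continue in 1 mm steps until the force jumps.

```bash
for i in 1; do python3 jog.py '[{"dz": 0.001},{}]'; done; python3 jog.py '[{"dz": 0.001},{}]'
```

```text
time: 13.75
tool_pos: [0.5256, 0.3168, 0.0803]
tcp_rot: [-0.026, 3.139, 0.002]
wrist_force: [-2.8, -1.4, 8.8]
width: 0.691
grip_force: 39.0
time: 14.0
tool_pos: [0.5255, 0.3167, 0.0796]
tcp_rot: [-0.026, 3.139, 0.002]
wrist_force: [-3.9, -2.1, 10.7]
width: 0.69
grip_force: 39.8
```

```bash
python3 jog.py '[{"dz": 0.001},{}]'; python3 jog.py '[{"dz": 0.001},{}]'
```

```text
time: 14.25
tool_pos: [0.5255, 0.3167, 0.0796]
tcp_rot: [-0.026, 3.139, 0.002]
wrist_force: [-6.2, -2.8, 15.7]
width: 0.688
grip_force: 40.4
time: 14.5
tool_pos: [0.5255, 0.3167, 0.0794]
tcp_rot: [-0.026, 3.139, 0.002]
wrist_force: [-7.1, -4.3, 19.7]
width: 0.691
grip_force: 41.8
```

Firm stop at z = 0.0794, with the force square to the slope, so the plate is flat. I ease the pressure and slide it down to the ledge while still holding, so it cannot slip later.

```bash
python3 jog.py '[{"dx": 0.0015,"dz": -0.001},{"dx": 0.0015,"dz": 0.0007},{"dx": 0.001,"dz": 0.0005},{}]'; python3 jog.py '[{"dx": 0.001,"dz": 0.0005},{"dx": 0.001,"dz": 0.0005},{}]'
```

```text
time: 15.0
tool_pos: [0.5236, 0.3173, 0.0786]
tcp_rot: [-0.026, 3.135, 0.004]
wrist_force: [-0.0, -1.4, 10.8]
width: 0.692
grip_force: 40.6
time: 15.38
tool_pos: [0.5217, 0.3175, 0.0777]
tcp_rot: [-0.026, 3.134, 0.005]
wrist_force: [0.4, -0.6, 10.9]
width: 0.693
grip_force: 40.7
```

```bash
python3 jog.py '[{"dx": 0.001,"dz": 0.0005},{"dx": 0.001,"dz": 0.0005},{}]'; python3 jog.py '[{"dx": 0.001,"dz": 0.0005},{"dx": 0.001,"dz": 0.0005},{}]'
```

```text
time: 15.75
tool_pos: [0.5198, 0.3176, 0.0768]
tcp_rot: [-0.026, 3.134, 0.005]
wrist_force: [0.2, -0.1, 11.2]
width: 0.692
grip_force: 40.7
time: 16.12
tool_pos: [0.5179, 0.3176, 0.0759]
tcp_rot: [-0.026, 3.134, 0.006]
wrist_force: [0.3, 0.4, 11.7]
width: 0.688
grip_force: 40.8
```

```bash
python3 jog.py '[{"dx": 0.001,"dz": 0.0005},{}]'; python3 jog.py '[{"dx": 0.001,"dz": 0.0005},{}]'
```

```text
time: 16.38
tool_pos: [0.5173, 0.3176, 0.0756]
tcp_rot: [-0.026, 3.133, 0.006]
wrist_force: [0.6, -0.8, 11.8]
width: 0.694
grip_force: 40.8
time: 16.62
tool_pos: [0.5173, 0.3177, 0.0756]
tcp_rot: [-0.026, 3.131, 0.006]
wrist_force: [2.5, -1.3, 11.6]
width: 0.69
grip_force: 40.8
```

It stopped against the ledge. I ease off and release gently.

```bash
python3 jog.py '[{"dx": -0.001,"dz": -0.001},{}]'; python3 jog.py '[{},{}]' 0.78; python3 jog.py '[{},{}]' 1.0; python3 jog.py '[{"dz": -0.01},{"dz": -0.03},{"dz": -0.05},{"dz": -0.06},{"dx": 0.05}]'
```

```text
time: 16.88
tool_pos: [0.5173, 0.3177, 0.0756]
tcp_rot: [-0.026, 3.133, 0.006]
wrist_force: [1.2, -0.6, 8.9]
width: 0.689
grip_force: 40.3
time: 17.12
tool_pos: [0.5131, 0.3158, 0.0715]
tcp_rot: [0.025, -3.141, 0.0]
wrist_force: [-0.0, -0.0, 0.0]
width: 0.781
grip_force: 0.0
time: 17.38
tool_pos: [0.5131, 0.3157, 0.0714]
tcp_rot: [0.025, -3.141, 0.001]
wrist_force: [1.0, -0.4, -0.4]
width: 1.002
grip_force: 0.0
time: 18.0
tool_pos: [0.4692, 0.3177, 0.2303]
tcp_rot: [-0.022, 3.128, 0.012]
wrist_force: [-1.2, 0.2, 0.7]
width: 1.002
grip_force: 0.0
```

```bash
python3 jog.py '[{"dy": 0.06},{"dy": 0.06},{"dy": 0.06},{"dy": 0.06},{}]'; python3 - <<'E'
from h import *
s=bot.read_camera("scene")[:,:,::-1];t=bot.read_camera("top")[:,:,::-1]
a=cv2.resize(s[105:225,140:300],(400,300),interpolation=2);b=cv2.resize(t[155:275,90:250],(400,300),interpolation=2)
cv2.imwrite("pics/c5.png",np.hstack([a,b]))
E
```

```text
time: 18.62
tool_pos: [0.4584, 0.559, 0.2212]
tcp_rot: [0.032, -3.141, -0.001]
wrist_force: [-0.1, -0.4, -0.1]
width: 1.004
grip_force: 0.0
```

View pics/c5.png

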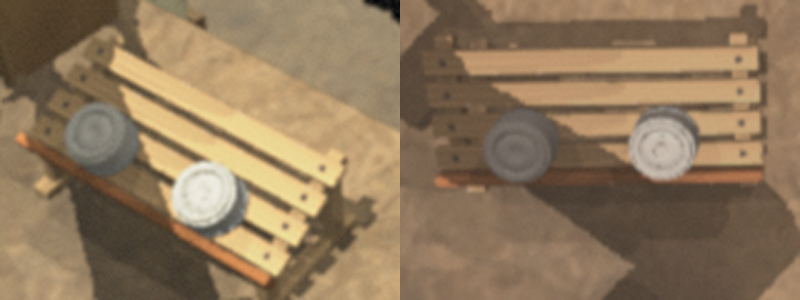

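Both discs lie flat against the ledge, side by side: the new one at top crop (518,145), the dry one still at (663,147). The robot is clear, so I hand in.

```bash
python3 -c "
from workcell import bot
print(bot.finish_job())"
```

```text
the job is handed in; nothing more can be done
None
```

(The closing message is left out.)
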